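# Bolt the centre case shut and hold it up

## Robot

A 7-joint arm with a two-finger parallel gripper is mounted at the origin on the work surface. World frame = base frame: x ahead of the robot, y to its left, z up, the work surface at z = 0. Lengths are in mm, angles in rad, forces in N, time in s.
With the tool pointing down it reaches from about 400 to 850 mm from the base axis. Payload 6.9 kg.
Tool frame: the origin (TCP) lies on the front face of the gripper's body, between the roots of the fingers; the fingertips stand 73 mm ahead of it and the grasp point (between the pads) lies 54 mm ahead of it (arm.finger_overhang is the distance from the TCP to the fingertips, in mm); z points along the fingers, y is the line along which they close (so a half turn about z gives the same grasp; the last joint's range is limited). The gripper opens to 85 mm and grips with 20 to 120 N. Pads are 22 mm wide; open, the fingers measure 114 mm over their backs; the gripper's body (76 mm by 85 mm) begins 54 mm behind the grasp point. The pads swing forward as they close: fully open they stand 13 mm farther back than shut.
Start: joints at [-1.081, 0.507, -0.238, 1.5, 0.126, 1.149, -0.155], TCP at [234.048, 579.513, 303.875] pointing down, gripper open.
Joint ranges: [-3.08, 3.08], [-0.24, 2.05], [-1.43, 1.35], [0, 2.5], [-1.52, 4.66], [0.17, 1.96], [-2.89, 2.89]. Speed limits (rad/s): [2.39, 2.39, 3.14, 3.14, 3.14, 3.14, 3.14].

## Interface

Orientations are given as a unit quaternion [w, x, y, z].
In Python, from rig import arm gives the robot as it stands. The module is installed in compiled form; this text tells all that it offers.
- The arm moves only by the tool servo_tool, never from a script. Its argument "increments" is one flat list of numbers, 7 for each row, row after row: the shift along the tool's x, y, z in cm, then the turn, a rotation vector about the tool's x, y, z in degrees, then the closure, from -1 (fully open) to 1 (shut). A call has 1 to 5 rows; each row is the pose to reach, as a shift and turn from the pose commanded when the call began, along the tool's axes at that moment; what a row does not reach only later rows make up. A row lasts 1/10 s, in which the tool goes at most 50 mm and 8.59 degrees, less where a joint would pass 70% of its speed; a pose out of reach is approached as far as the arm can. A call with a gripper value outside its range is refused whole. The fingers move at their own pace and stop on an object; "force" is the grip in N (left out, the last holds). Time passes only in rows, so rows that repeat a pose let the fingers close. It gives the time, the measured TCP pose, the force, the opening and the grip force at its end, in the units of the state.
- arm.get_state(): the state, without advancing time (a new reading comes with each control period).
- arm.get_image(name): name is "scene" or "side" or "wrist"; returns (picture, depth): 480x640x3 uint8, red, green, blue; 480x640 float32, mm along the optical axis (not along the pixel's ray), 0 where there is no reading.
- arm.camera_model(name): a dict with "mtx" (3x3 intrinsics, pixels), "position" and "attitude" of the camera in the world. Camera axes: x right, y down, z forward; pixel columns grow to the right and rows downward; lengths in mm; the calibration is good to about 2 mm. A picture is of the moment at which its call begins: read the wrist's pose just before it. camera_model takes no time and is no camera call; for the wrist camera it gives the pose at the moment of the call.
- arm.job_done(): hands the job in; it is judged then, once.
The state is a dict: "clock": time; "q": joint angles; "joint_velocities": joint speeds; "effort": joint torques, N m; "tool_pos": TCP position; "tool_rot": TCP orientation; "contact_force": force on the tool from outside, world axes, zero at the start; "moment": the same for the moment, N m; "width": opening from 0.0 (shut) to 1.0 (fully open); "grip_force": force on a finger pad.
Only numpy, scipy, OpenCV 4.12 (cv2) and the standard library are available. Lean on these libraries where they do the work, as an engineer would, in place of code of your own. Each camera call takes 0.05 s, during which the arm holds its last target. There are 200 camera calls.

## Task

The lid of the wooden carrying case is not locked yet: slide the red-knobbed bolt on the lid fully home into its keeper while the case stands on the bench. Then lift the case by its black handle about 10 cm clear of the bench and hold it there, level and still, for at least two seconds. Finish while still holding it up by the handle; do not put it down, and leave the other things on the bench where they are.

Things in the scene. Friction and masses are not known exactly. Their poses are not given: they have to be found in the camera images.
- case: Loose carrying case: open wooden box, 260 (its x) x 110 (its y) x 50 mm high, walls 6 mm, about 0.45 kg, standing on the bench. Origin: centre of its underside, z up. On top of each end wall (x = -127 and +127 mm) stands a steel keeper 6 mm thick, 30 mm wide in y, reaching 80 mm above the underside, with an opening 16 mm wide and up to 72 mm high.
- lid: Loose lift-off lid, blue, 245 x 110 x 6 mm (0.3 kg with handle and bolt), lying on the case between the keepers, 1.5 mm play. Origin: centre of the plate's underside, 50 mm above the case's underside; axes as the case. A fixed tongue at its -x end sits in the -x keeper; only the bolt holds the +x end. With the bolt home the case hangs under the lifted lid, after 3 mm of play.
- handle: Black handle fixed on the lid: a flat-sided bar 80 mm long in the lid's x, 16 mm wide in y, 18 mm high, on two posts. Its origin is the lid's origin, not the bar.
- handle_grip (a point): Centre of the handle's bar: 50 mm above the lid's underside, 100 mm above the bench at the start, close to above the loaded case's centre of mass. Same axes as the lid. Free space of 35 mm between the bar and the lid plate; pinch across y.
- bolt_knob (a point): Top of the bolt's red knob, an upright pin of 12 mm diameter: its top is 105 mm above the bench at the start and it is free to grip from there down to 74 mm (below are the bolt's guides and rod). It moves with the bolt along the lid's +x, from 66 mm to 96 mm from the lid's centre. Same axes as the lid.
- bolt (a joint): Travel of the brass bolt rod along the lid's +x (m): 0 fully drawn back, 0.030 fully home, its stop, with the rod's tip 8 mm beyond the outer face of the keeper. Friction about 1.5 N, no spring, stays where it is left.
- bowl: Loose dark wooden turned bowl, 130 mm across, 50 mm high; origin under its centre. Leave alone.
- tape: Loose roll of purple tape lying flat, 100 mm across, 25 mm high; origin under its centre. Leave alone.
- glue: Loose white glue bottle with orange cap, 56 mm across, 150 mm high; origin under its centre. Leave alone.
- chuck: Loose dark steel lathe chuck, 100 mm across, 56 mm high; origin under its centre. Leave alone.
- mallet: Loose turned wooden mallet standing on its head, 80 mm across, 230 mm high; origin under its centre. Leave alone.
- gouge: Loose tool with a dark wooden handle lying on the left of the bench, 240 mm long; origin under its middle. Leave alone.

How it is judged:
By the outcome, as a careful person would: the job done as asked, in the order asked, and still so for the second after the job is handed in, while the arm keeps its last pose, push and grip.
It also fails if it takes over 48 s, if anything falls off the work surface, if the arm or the gripper's body presses on something with over 40 N, if the wrist force passes 120 N, or if a joint passes its speed limit or range.

## Working session

There is one attempt and no reset: what is moved stays moved. The work goes in short steps, Python scripts to look and compute and a tool call to move; the robot and the scene stay as the last step left them, time stands still between calls to the robot, and variables do not carry over. Pictures are saved under pics/ and viewed, at most 10 in all, crops included, and the job is handed in when it is done.

Besides the shell and the picture viewer there is one more tool, called after ">>>" as name(argument=value, ...) on one line, values as JSON. servo_tool: Moves the arm, as the interface text tells. Its arguments: {"type":"object","properties":{"increments":{"type":"array","items":{"type":"number"}},"force":{"type":"number"}},"required":["increments"]}

```bash
mkdir -p pics
cat > h.py <<'E'
import numpy as np, cv2
from scipy.spatial.transform import Rotation as R
from rig import arm
def rot(q): return R.from_quat([q[1],q[2],q[3],q[0]]).as_matrix()
def camR(m):
    a=np.array(m["attitude"]); return a if a.shape==(3,3) else rot(a)
def pts(m,d):
    K=np.array(m["mtx"]); v,u=np.mgrid[0:480,0:640]
    c=np.stack([(u-K[0,2])/K[0,0]*d,(v-K[1,2])/K[1,1]*d,d],-1)
    return c@camR(m).T+np.array(m["position"])
E
python3 - <<'E'
from h import *
for n in ["scene","side"]:
    m=arm.camera_model(n); p,d=arm.get_image(n); cv2.imwrite(f"pics/{n}0.png",p[:,:,::-1]); np.savez(f"{n}0.npz",p=p,d=d); print(n,m)
print(arm.get_state())
E
```

```text
scene {'mtx': array([[438.15369444,   0.        , 318.01160467],
       [  0.        , 438.15369444, 239.55074824],
       [  0.        ,   0.        ,   1.        ]]), 'position': array([1044.08191709,  547.55415787,  882.74269769]), 'attitude': array([-0.12086214,  0.31530728,  0.8737994 , -0.34992611])}
side {'mtx': array([[575.18737794,   0.        , 319.49813431],
       [  0.        , 575.18737794, 235.39354675],
       [  0.        ,   0.        ,   1.        ]]), 'position': array([ 366.77858732, 1237.65288308, 1314.78316584]), 'attitude': array([ 0.03590377, -0.05594369,  0.9135067 , -0.40135612])}
{'clock': 0.1, 'q': array([-1.08150825,  0.5082774 , -0.23754668,  1.50102618,  0.1256498 ,
        1.14887244, -0.15480949]), 'joint_velocities': array([ 1.08638266e-04, -5.53477729e-04, -4.40647067e-04, -2.31847943e-03,
       -6.14208228e-05,  2.20677209e-04, -3.35044663e-04]), 'effort': array([-4.92117470e-03, -6.21826243e+01, -2.19442651e+00, -2.50202715e+01,
        1.25823630e-02,  7.79042632e-03, -4.04661102e-05]), 'tool_pos': array([233.94659477, 579.21426674, 303.10463832]), 'tool_rot': array([-1.67857583e-04,  1.90721325e-01,  9.81643894e-01, -7.83072860e-04]), 'contact_force': array([-0.25877228, -0.25391938,  0.13624365]), 'moment': array([-0.03105459, -0.01132212,  0.03733482]), 'grip_force': 0.0, 'width': 0.9993037787086669}
```

View pics/scene0.png

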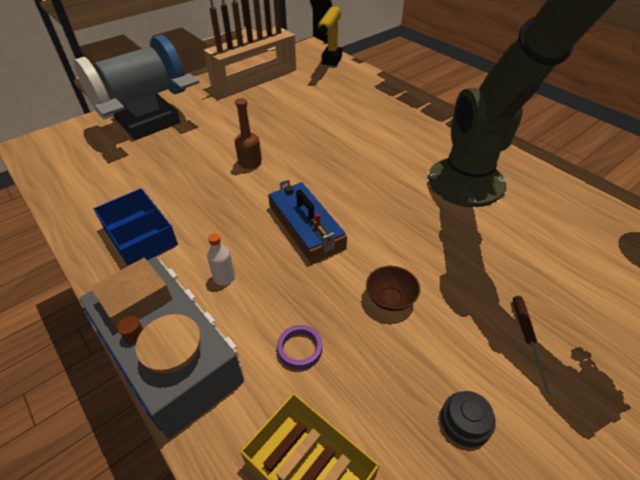

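View pics/side0.png

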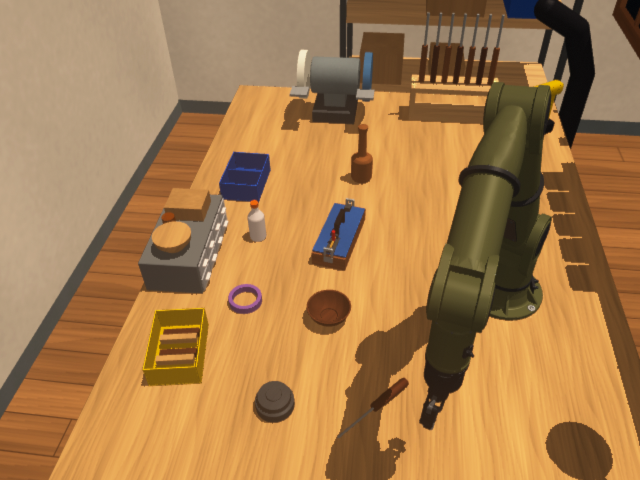

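Both views show the case: in the scene view its lid is at about (307,217), with the red knob at (318,220) near the keeper at (327,240). In the side view the lid is at (341,232). The bolt end (+x) points towards the bowl.

Run:
```python
from h import *
for n,(u0,u1,v0,v1) in {"scene":(255,360,170,270),"side":(300,380,190,275)}.items():
    z=np.load(f"{n}0.npz"); p=z["p"]; P=pts(arm.camera_model(n),z["d"])
    h=cv2.cvtColor(p,cv2.COLOR_RGB2HSV); roi=np.zeros((480,640),bool); roi[v0:v1,u0:u1]=1
    blue=roi&(h[...,0]>100)&(h[...,0]<125)&(h[...,1]>120)&(h[...,2]>50)
    B=P[blue]; print(n,len(B),"z",np.percentile(B[:,2],[5,50,95]))
    B=B[abs(B[:,2]-56)<8]; r=cv2.minAreaRect(B[:,:2].astype(np.float32)); print(" rect",r, B.mean(0))
    red=roi&((h[...,0]<5)|(h[...,0]>174))&(h[...,1]>190)&(h[...,2]>90)
    Q=P[red]; print(" red",len(Q),np.argwhere(red).mean(0), np.median(Q,0),Q.max(0),Q.min(0))
    blk=roi&(h[...,2]<45)&(P[...,2]>85)&(P[...,2]<125); K=P[blk]
    print(" black",len(K),np.median(K,0),cv2.minAreaRect(K[:,:2].astype(np.float32)) if len(K)>4 else '')
    hi=roi&(P[...,2]>70)&(P[...,2]<86)&(h[...,1]<130); 
    n_,l=cv2.connectedComponents(hi.astype(np.uint8))
    for i in range(1,n_):
        if (l==i).sum()>6: print("  keeper?",(l==i).sum(),P[l==i].mean(0))
```

```text
scene 1680 z [53.20830999 56.42100768 59.8009896 ]
 rect ((513.43310546875, -164.80941772460938), (246.3496551513672, 109.8465347290039), 79.83731079101562) [ 522.36198103 -159.29150678   56.32171   ]
 red 11 [215.09090909 317.36363636] [527.69274149 -95.21910245 104.49189143] [531.09655091 -86.76736172 107.7922208 ] [522.43848626 -98.03443776 103.3573603 ]
 black 164 [ 517.8274854  -157.60913248  107.3096191 ] ((515.1314697265625, -164.50546264648438), (82.35227966308594, 13.792511940002441), 79.95069122314453)
  keeper? 40 [ 491.8335736  -288.47934691   77.03805818]
  keeper? 38 [ 495.7487244  -262.48720758   72.73535988]
  keeper? 10 [ 510.31289467 -194.18524621   76.36283708]
  keeper? 26 [ 523.73715193 -123.57707159   76.17285138]
  keeper? 58 [534.80739958 -40.47030838  76.93016106]
side 1095 z [50.26989758 55.79273052 61.73196799]
 rect ((512.1204833984375, -161.27342224121094), (246.0933380126953, 106.96363830566406), 79.99512481689453) [ 508.83994626 -158.6095161    55.90385556]
 red 23 [233.95652174 333.04347826] [525.03924626 -91.99359305  94.61651202] [529.24204281 -85.0509657  108.1168313 ] [521.35430033 -99.02421039  70.10315504]
 black 0 [nan nan nan] 
  keeper? 50 [ 492.80007392 -274.28897966   75.37525332]
  keeper? 35 [536.48353043 -39.77598517  76.31441261]
  return _methods._mean(a, axis=axis, dtype=dtype,
  ret = um.true_divide(
```

```bash
cat >> h.py <<'E'
def plan(x,y,z,yaw,show=True):
    s=arm.get_state(); T=rot(s["tool_rot"]); a=np.radians(yaw); c,n=np.cos(a),np.sin(a)
    G=np.array([[c,n,0],[n,-c,0],[0,0,-1.]])
    d=T.T@(np.array([x,y,z])-s["tool_pos"])/10; w=np.degrees(R.from_matrix(T.T@G).as_rotvec())
    print("clk %.2f"%s["clock"],"pos",s["tool_pos"].round(1),"shift cm",d.round(2),"turn",w.round(2),"F",s["contact_force"].round(1),"w",round(s["width"],3),"grip",round(s["grip_force"],1))
    return d,w
E
python3 - <<'E'
from h import *
print(arm.finger_overhang); plan(512,-110,300,80)
E
```

```text
72.6
clk 0.10 pos [233.9 579.2 303.1] shift cm [-51.59 -53.5    0.39] turn [-8.000e-02  6.000e-02  7.801e+01] F [-0.3 -0.3  0.1] w 0.999 grip 0.0
```

>>> servo_tool(increments=[-2, -2, 0, 0, 0, 3, -1, -5, -5.2, 0, 0, 0, 7.5, -1, -8, -8.3, 0, 0, 0, 12, -1, -11, -11.4, 0, 0, 0, 17, -1, -14, -14.5, 0, 0, 0, 22, -1])

```text
clock: 0.6
tool_pos: [309.9, 390.8, 303.6]
tool_rot: [-0.0, 0.376, 0.927, -0.0]
contact_force: [0.2, -0.2, 0.7]
width: 0.998
grip_force: 0.0
```

```bash
python3 -c "
from h import *
plan(512,-110,300,80)"
```

```text
clk 0.60 pos [309.9 390.8 303.6] shift cm [-49.4  -21.81   0.38] turn [-3.00e-02  2.00e-02  5.58e+01] F [ 0.2 -0.2  0.7] w 0.998 grip 0.0
```

>>> servo_tool(increments=[-4, -1.8, 0, 0, 0, 5, -1, -8, -3.6, 0, 0, 0, 10, -1, -12, -5.4, 0, 0, 0, 15, -1, -16, -7.2, 0, 0, 0, 20, -1, -20, -9, 0, 0, 0, 25, -1])

```text
clock: 1.1
tool_pos: [391.1, 187.2, 303.9]
tool_rot: [-0.0, 0.568, 0.823, -0.0]
contact_force: [0.6, 0.7, -1.2]
width: 0.998
grip_force: 0.0
```

```bash
python3 -c "
from h import *
plan(512,-110,300,80)"
```

```text
clk 1.10 pos [391.1 187.2 303.9] shift cm [-32.08   0.74   0.38] turn [-1.000e-02 -0.000e+00  3.081e+01] F [ 0.6  0.7 -1.2] w 0.998 grip 0.0
```

>>> servo_tool(increments=[-4, 0.1, 0, 0, 0, 5, -1, -8, 0.2, 0, 0, 0, 10, -1, -12, 0.3, 0, 0, 0, 15, -1, -16, 0.4, 0, 0, 0, 19, -1, -20, 0.5, 0, 0, 0, 23, -1])

```text
clock: 1.6
tool_pos: [467.5, 2.6, 303.8]
tool_rot: [-0.0, 0.72, 0.694, -0.0]
contact_force: [0.8, 0.2, -0.1]
width: 0.999
grip_force: 0.0
```

>>> servo_tool(increments=[-3.5, -1.6, 0, 0, 0, 3, -1, -6.5, -2.9, 0, 0, 0, 5, -1, -9, -4, 0, 0, 0, 7, -1, -10.5, -4.6, 0, 0, 0, 7.8, -1, -11, -4.8, 0, 0, 0, 7.8, -1])

```text
clock: 2.1
tool_pos: [414.9, -105.3, 303.9]
tool_rot: [0.0, 0.765, 0.643, -0.0]
contact_force: [-0.7, -0.2, -0.4]
width: 0.997
grip_force: 0.0
```

Run:
```python
from h import *
plan(524.5,-97,300,80)
m=arm.camera_model("wrist"); p,d=arm.get_image("wrist"); cv2.imwrite("pics/w1.png",p[:,:,::-1]); np.savez("w1.npz",p=p,d=d); print(m)
```

```text
clk 2.10 pos [ 414.9 -105.3  303.9] shift cm [ 2.71 10.65  0.39] turn [-0.01  0.01  0.1 ] F [-0.7 -0.2 -0.4] w 0.997 grip 0.0
{'mtx': array([[348.55218177,   0.        , 317.19069263],
       [  0.        , 348.55218177, 238.77358473],
       [  0.        ,   0.        ,   1.        ]]), 'position': array([425.26063566, -41.1763547 , 373.97196833]), 'attitude': array([ 0.13171126,  0.98752431, -0.08561831, -0.01083446])}
```

View pics/w1.png

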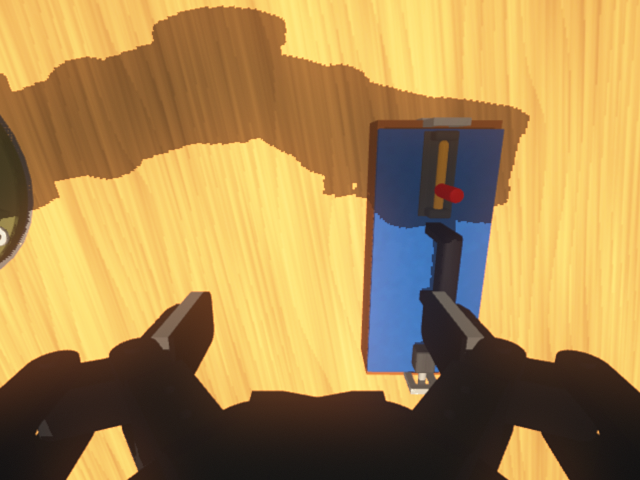

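The wrist view shows the case upright in the picture. The red knob runs from (440,190) to its top at (456,195), the handle is at (445,260), and the +x keeper is at (446,122). I measure the knob and handle from here.

```bash
cat >> h.py <<'E'
def plane(m,u,v,z):
    K=np.array(m["mtx"]); r=camR(m)@np.array([(u-K[0,2])/K[0,0],(v-K[1,2])/K[1,1],1]); o=np.array(m["position"])
    return o+r*(z-o[2])/r[2]
def look(p,d,m):
    h=cv2.cvtColor(p,cv2.COLOR_RGB2HSV); P=pts(m,d)
    inb=(abs(P[...,0]-513)<110)&(abs(P[...,1]+163)<160)
    red=inb&((h[...,0]<5)|(h[...,0]>174))&(h[...,1]>190)&(h[...,2]>90)&(P[...,2]>60)
    top=red&(P[...,2]>101); print("knob n",red.sum(),"top",top.sum(),P[top].mean(0).round(1), "zmax",P[red][:,2].max().round(1))
    if top.sum(): v,u=np.argwhere(top).mean(0); print(" ray@105",plane(m,u,v,P[top][:,2].mean()).round(1))
    blue=inb&(h[...,0]>100)&(h[...,0]<125)&(h[...,1]>120)&(abs(P[...,2]-56)<5)
    print("lid",cv2.minAreaRect(P[blue][:,:2].astype(np.float32)),"z",np.median(P[blue][:,2]).round(1))
    bar=inb&(h[...,2]<70)&(h[...,1]<120)&(abs(P[...,2]-109)<3); print("bar",bar.sum(),cv2.minAreaRect(P[bar][:,:2].astype(np.float32)) if bar.sum()>4 else '')
E
python3 - <<'E'
from h import *
z=np.load("w1.npz"); look(z["p"],z["d"],arm.camera_model("wrist"))
E
```

```text
knob n 355 top 176 [522.7 -95.6 109.4] zmax 374.0
 ray@105 [522.6 -95.5 109.4]
lid ((512.035888671875, -172.82798767089844), (232.1620635986328, 108.80109405517578), 80.02243041992188) z 56.2
bar 1111 ((514.304443359375, -154.69354248046875), (56.73596954345703, 15.043938636779785), 79.47315216064453)
```

>>> servo_tool(increments=[0.7, 2.7, 0.5, 0, 0, 0, -1, 1.4, 5.4, 1.5, 0, 0, 0, -1, 2.1, 8.1, 3, 0, 0, 0, -1, 2.7, 10.6, 5, 0, 0, 0.1, -1, 2.7, 10.6, 6, 0, 0, 0.1, -1])

```text
clock: 2.65
tool_pos: [527.8, -92.7, 241.7]
tool_rot: [-0.0, 0.764, 0.645, 0.0]
contact_force: [-0.9, 1.3, 0.0]
width: 1.001
grip_force: 0.0
```

```bash
sed -i 's/&(P\[...,2\]>60)/\&(P[...,2]>60)\&(P[...,2]<120)/' h.py
python3 - <<'E'
from h import *
z=np.load("w1.npz")
m=arm.camera_model("wrist"); p,d=arm.get_image("wrist"); cv2.imwrite("pics/w2.png",p[:,:,::-1]); np.savez("w2.npz",p=p,d=d); look(p,d,m)
plan(524.5,-97,155,80)
E
```

```text
knob n 391 top 241 [525.5 -96.7 104.7] zmax 106.6
 ray@105 [525.5 -96.7 104.7]
lid ((517.7557373046875, -140.38389587402344), (189.5738067626953, 108.30347442626953), 79.89611053466797) z 56.1
bar 1759 ((514.3316040039062, -159.931640625), (66.36241149902344, 14.867408752441406), 79.83336639404297)
clk 2.70 pos [525.2 -93.3 240.6] shift cm [-0.38  0.02  8.56] turn [-0.23 -0.02  0.34] F [-1.1 -0.6 -2. ] w 0.999 grip 0.0
```

View pics/w2.png

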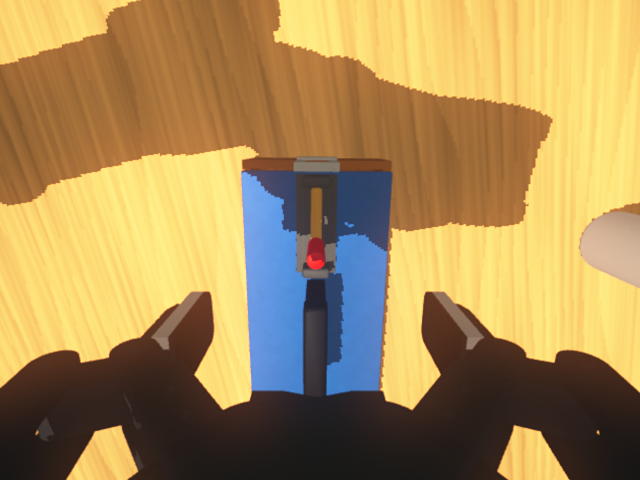

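The knob's top is at (316,256), midway between the open fingers, and measures (525,-97,105) as expected. The glue bottle at (620,250) is clear of the fingers. Going down and gripping the knob.

>>> servo_tool(increments=[-0.2, 0, 2, 0, 0, 0.2, -1, -0.4, 0, 4.5, 0, 0, 0.3, -1, -0.4, 0, 7, 0, 0, 0.3, -1, -0.4, 0, 8.5, 0, 0, 0.3, -1, -0.4, 0, 8.8, 0, 0, 0.3, -1])

```text
clock: 3.2
tool_pos: [522.6, -98.5, 154.7]
tool_rot: [-0.001, 0.767, 0.642, -0.001]
contact_force: [0.1, -0.2, 0.4]
width: 1.001
grip_force: 0.0
```

>>> servo_tool(increments=[0, 0, 0, 0, 0, 0, 0, 0, 0, 0, 0, 0, 0, 0.3, 0, 0, 0, 0, 0, 0, 0.5, 0, 0, 0, 0, 0, 0, 0.6, 0, 0, 0, 0, 0, 0, 0.7], force=20)

```text
clock: 3.7
tool_pos: [524.1, -99.6, 156.4]
tool_rot: [0.0, 0.767, 0.642, 0.0]
contact_force: [0.8, -0.8, 0.1]
width: 0.155
grip_force: 0.4
```

```bash
python3 -c "
from h import *
plan(525,-97,153,80)"
```

```text
clk 3.70 pos [524.1 -99.6 156.4] shift cm [0.27 0.04 0.34] turn [ 0.05 -0.   -0.19] F [ 0.8 -0.8  0.1] w 0.155 grip 0.4
```

>>> servo_tool(increments=[0.2, 0, 0.3, 0, 0, 0, 0.7, 0.2, 0, 0.3, 0, 0, 0, 0.9, 0.2, 0, 0.3, 0, 0, 0, 1, 0.2, 0, 0.3, 0, 0, 0, 1, 0.2, 0, 0.3, 0, 0, 0, 1], force=25)

```text
clock: 4.2
tool_pos: [524.7, -97.6, 153.1]
tool_rot: [0.0, 0.767, 0.642, 0.0]
contact_force: [2.3, 0.4, 3.8]
width: 0.127
grip_force: 24.4
```

```bash
python3 -c "
from h import *
plan(525+5.2+.2,-97+29.6+1,153,80)"
```

```text
clk 4.20 pos [524.7 -97.6 153.1] shift cm [3.17 0.01 0.01] turn [ 0.06 -0.01 -0.18] F [2.3 0.4 3.8] w 0.127 grip 24.4
```

>>> servo_tool(increments=[0.5, 0, 0, 0, 0, 0, 1, 1.0, 0, 0, 0, 0, 0, 1, 1.5, 0, 0, 0, 0, 0, 1, 2.0, 0, 0, 0, 0, 0, 1, 2.4, 0, 0, 0, 0, 0, 1])

```text
clock: 4.7
tool_pos: [528.9, -73.4, 153.0]
tool_rot: [0.0, 0.767, 0.642, 0.0]
contact_force: [2.6, -2.2, 4.8]
width: 0.126
grip_force: 24.6
```

>>> servo_tool(increments=[0.2, 0, 0, 0, 0, 0, 1, 0.4, 0, 0, 0, 0, 0, 1, 0.6, 0, 0, 0, 0, 0, 1, 0.7, 0, 0, 0, 0, 0, 1, 0.7, 0, 0, 0, 0, 0, 1])

```text
clock: 5.2
tool_pos: [528.9, -69.0, 152.9]
tool_rot: [0.001, 0.768, 0.641, -0.001]
contact_force: [-0.1, -6.3, 5.7]
width: 0.125
grip_force: 24.7
```

Run:
```python
from h import *
plan(530.2,-67.4,153,80)
m=arm.camera_model("wrist"); p,d=arm.get_image("wrist"); cv2.imwrite("pics/w3.png",p[:,:,::-1]); look(p,d,m)
```

```text
clk 5.20 pos [528.9 -69.  152.9] shift cm [ 0.18  0.1  -0.01] turn [-0.04  0.14 -0.29] F [-0.1 -6.3  5.7] w 0.125 grip 24.7
knob n 1457 top 737 [528.5 -67.5 104.5] zmax 107.2
 ray@105 [528.5 -67.5 104.5]
lid ((524.5692138671875, -90.78804016113281), (97.99357604980469, 108.62764739990234), 80.62748718261719) z 56.1
bar 277 ((527.9849853515625, -69.69290161132812), (22.64253807067871, 37.359642028808594), 79.09149169921875)
```

View pics/w3.png

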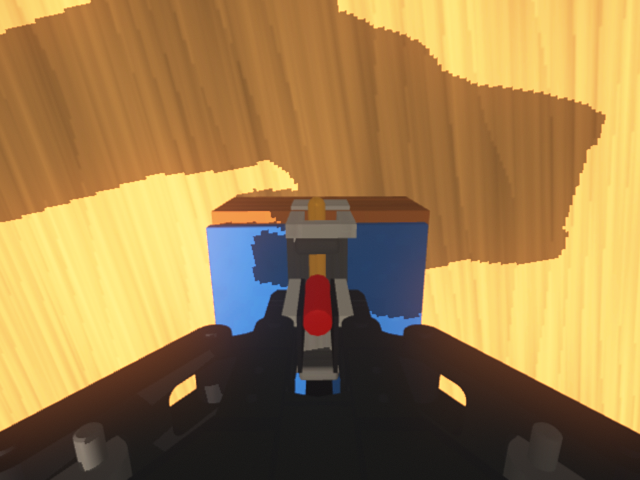

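The brass rod's tip is through the keeper at (317,205), and the reaction rose to 6 N. I push slightly more to confirm it is against the stop.

>>> servo_tool(increments=[0.1, 0, 0, 0, 0, 0, 1, 0.2, 0, 0, 0, 0, 0, 1, 0.3, 0, 0, 0, 0, 0, 1, 0.3, 0, 0, 0, 0, 0, 1])

```text
clock: 5.65
tool_pos: [529.2, -66.3, 152.9]
tool_rot: [0.0, 0.768, 0.641, -0.001]
contact_force: [-0.2, -7.4, 6.9]
width: 0.127
grip_force: 24.7
```

Run:
```python
from h import *
plan(530.2,-67.4,153,80)
m=arm.camera_model("wrist"); p,d=arm.get_image("wrist"); look(p,d,m)
P=pts(m,d); a=np.array([.174,.985])
h=cv2.cvtColor(p,cv2.COLOR_RGB2HSV)
S=P[...,:2]@a
gold=(h[...,0]>12)&(h[...,0]<25)&(h[...,1]>150)&(P[...,2]>58)&(P[...,2]<76)
print("rod tip s",np.percentile(S[gold],[50,95,99,100]),gold.sum())
k=(h[...,1]<60)&(P[...,2]>77)&(P[...,2]<84)&(S>(np.array([530,-50])@a)); print("keeper s",np.percentile(S[k],[1,50,99]),k.sum(),"knob s",np.array([528.5,-67.5])@a,"lid0 s",np.array([513,-163])@a)
```

```text
clk 5.65 pos [529.2 -66.3 152.9] shift cm [-0.09  0.11 -0.01] turn [-0.06  0.16 -0.31] F [-0.2 -7.4  6.9] w 0.127 grip 24.7
knob n 1465 top 742 [528.7 -64.9 104.5] zmax 106.6
 ray@105 [528.7 -64.9 104.5]
lid ((524.693603515625, -88.27334594726562), (98.07807922363281, 108.51318359375), 80.73908996582031) z 56.1
bar 281 ((528.2918701171875, -67.11176300048828), (22.81096076965332, 37.661319732666016), 79.28168487548828)
rod tip s [58.83965695 67.39531278 68.36319697 68.77117074] 717
keeper s [53.4388799  56.69597351 59.51328643] 1086 knob s 25.47149999999999 lid0 s -71.29299999999999
```

The whole lid moved along with the last 2.5 mm, and the rod tip stands about 8–9 mm beyond the keeper's outer face, so the bolt is at its stop. Releasing the knob and moving over the handle.

>>> servo_tool(increments=[-0.2, 0, 0, 0, 0, 0, 0.5, -0.2, 0, 0, 0, 0, 0, 0, -0.2, 0, 0, 0, 0, 0, -0.6, -0.2, 0, 0, 0, 0, 0, -1, -0.2, 0, -0.5, 0, 0, 0, -1])

```text
clock: 6.2
tool_pos: [529.4, -65.6, 157.4]
tool_rot: [-0.001, 0.767, 0.642, -0.001]
contact_force: [-0.1, 0.6, -0.3]
width: 0.912
grip_force: 0.0
```

>>> servo_tool(increments=[0, 0, -2, 0, 0, 0, -1, 0, 0, -4.5, 0, 0, 0, -1, 0, 0, -7, 0, 0, 0, -1, -2, 0, -8, 0, 0, 0, -1, -4, 0, -8, 0, 0, 0, -1])

```text
clock: 6.7
tool_pos: [523.6, -105.4, 240.1]
tool_rot: [0.001, 0.766, 0.642, 0.001]
contact_force: [0.8, -0.2, -0.3]
width: 1.003
grip_force: 0.0
```

>>> servo_tool(increments=[-2, 0, 0, 0, 0, 0, -1, -4, 0, 0, 0, 0, 0, -1, -5.5, 0, 0, 0, 0, 0, -1, -5.5, 0, 0, 0, 0, 0, -1, -5.5, 0, 0, 0, 0, 0, -1])

```text
clock: 7.2
tool_pos: [513.2, -159.1, 237.9]
tool_rot: [-0.0, 0.767, 0.641, 0.0]
contact_force: [-0.4, 0.9, 0.6]
width: 1.006
grip_force: 0.0
```

Run:
```python
from h import *
plan(512.5,-159.5,154,80)
m=arm.camera_model("wrist"); p,d=arm.get_image("wrist"); cv2.imwrite("pics/w4.png",p[:,:,::-1]); look(p,d,m)
```

```text
clk 7.20 pos [ 513.2 -159.1  237.9] shift cm [-0.06 -0.06  8.39] turn [-0.01 -0.04 -0.2 ] F [-0.4  0.9  0.6] w 1.006 grip 0.0
knob n 460 top 371 [528.6 -66.7 104.8] zmax 107.0
 ray@105 [528.6 -66.7 104.8]
lid ((512.7114868164062, -161.13363647460938), (244.04330444335938, 108.41896057128906), 80.31381225585938) z 56.1
bar 2083 ((512.4752807617188, -160.28945922851562), (78.68622589111328, 15.279157638549805), 80.31857299804688)
```

View pics/w4.png

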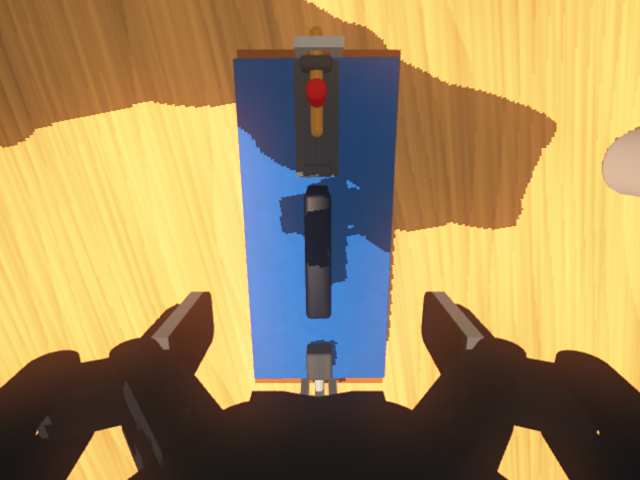

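The bolt is through the keeper at (316,35), with the knob at (316,92). The lid centre to knob measures 95.4 mm (96 when home). The handle at (317,253) is centred between the fingers, at (512.4,-160.5). Going down to grip it.

>>> servo_tool(increments=[-0.1, -0.1, 2, 0, 0, -0.4, -1, -0.2, -0.1, 4.5, 0, 0, -0.4, -1, -0.2, -0.1, 7, 0, 0, -0.4, -1, -0.2, -0.1, 8.2, 0, 0, -0.4, -1, -0.2, -0.1, 8.4, 0, 0, -0.4, -1])

```text
clock: 7.75
tool_pos: [511.4, -160.2, 152.6]
tool_rot: [-0.001, 0.764, 0.645, -0.001]
contact_force: [-0.5, 0.1, -0.3]
width: 0.999
grip_force: 0.0
```

>>> servo_tool(increments=[0, 0, 0, 0, 0, 0, 0, 0, 0, 0, 0, 0, 0, 0.3, 0, 0, 0, 0, 0, 0, 0.4, 0, 0, 0, 0, 0, 0, 0.5, 0, 0, 0, 0, 0, 0, 0.6], force=30)

```text
clock: 8.25
tool_pos: [512.2, -161.5, 154.4]
tool_rot: [0.001, 0.765, 0.644, 0.0]
contact_force: [1.4, 0.3, 0.6]
width: 0.202
grip_force: 0.4
```

```bash
python3 -c "
from h import *
plan(512.4,-160.6,154,80.3)"
```

```text
clk 8.25 pos [ 512.2 -161.5  154.4] shift cm [0.1  0.   0.04] turn [ 0.09  0.01 -0.09] F [1.4 0.3 0.6] w 0.202 grip 0.4
```

Now I grip firmly, then lift slowly and straight up.

>>> servo_tool(increments=[0, 0, 0, 0, 0, 0, 1, 0, 0, 0, 0, 0, 0, 1, 0, 0, 0, 0, 0, 0, 1, 0, 0, 0, 0, 0, 0, 1, 0, 0, 0, 0, 0, 0, 1], force=90)

```text
clock: 8.75
tool_pos: [512.4, -161.6, 154.7]
tool_rot: [0.001, 0.765, 0.644, 0.001]
contact_force: [1.7, 0.4, 5.9]
width: 0.17
grip_force: 88.2
```

>>> servo_tool(increments=[0, 0, -0.1, 0, 0, 0, 1, 0, 0, -0.3, 0, 0, 0, 1, 0, 0, -0.5, 0, 0, 0, 1, 0, 0, -0.8, 0, 0, 0, 1, 0, 0, -1.2, 0, 0, 0, 1])

```text
clock: 9.25
tool_pos: [510.7, -161.0, 165.3]
tool_rot: [-0.001, 0.765, 0.644, -0.001]
contact_force: [0.1, 0.9, -8.5]
width: 0.168
grip_force: 88.0
```

```bash
python3 -c "
from h import *
plan(512.4,-160.6,257,80.3); print(arm.get_state()['moment'])"
```

```text
clk 9.25 pos [ 510.7 -161.   165.3] shift cm [ 0.07  0.13 -9.17] turn [-0.17 -0.02 -0.08] F [ 0.1  0.9 -8.5] w 0.168 grip 88.0
[-0.06887607  0.02889432  0.05622778]
```

>>> servo_tool(increments=[0, 0, -0.8, 0, 0, 0, 1, 0, 0, -1.8, 0, 0, 0, 1, 0, 0, -2.8, 0, 0, 0, 1, 0, 0, -3.8, 0, 0, 0, 1, 0, 0, -4.8, 0, 0, 0, 1])

```text
clock: 9.75
tool_pos: [511.8, -161.4, 215.0]
tool_rot: [0.0, 0.765, 0.644, 0.0]
contact_force: [0.2, -0.1, -7.6]
width: 0.165
grip_force: 87.9
```

>>> servo_tool(increments=[0, 0, -1, 0, 0, 0, 1, 0, 0, -2, 0, 0, 0, 1, 0, 0, -3, 0, 0, 0, 1, 0, 0, -3.7, 0, 0, 0, 1, 0, 0, -4.3, 0, 0, 0, 1])

```text
clock: 10.25
tool_pos: [511.8, -161.4, 257.6]
tool_rot: [0.0, 0.765, 0.644, 0.0]
contact_force: [0.4, 0.6, -7.8]
width: 0.167
grip_force: 88.0
```

>>> servo_tool(increments=[0, 0, 0, 0, 0, 0, 1, 0, 0, 0, 0, 0, 0, 1, 0, 0, 0, 0, 0, 0, 1, 0, 0, 0, 0, 0, 0, 1, 0, 0, 0, 0, 0, 0, 1])

```text
clock: 10.75
tool_pos: [511.7, -161.3, 256.6]
tool_rot: [-0.0, 0.765, 0.644, -0.0]
contact_force: [0.2, -0.2, -8.3]
width: 0.169
grip_force: 88.0
```

Run:
```python
from h import *
plan(512.4,-160.6,257,80.3)
s=np.hstack([arm.get_image(n)[0][v:v+240,u:u+300,::-1] for n,u,v in (("scene",150,80),("side",200,100))]); cv2.imwrite("pics/l.png",s)
m=arm.camera_model("scene"); p,d=arm.get_image("scene"); P=pts(m,d); h=cv2.cvtColor(p,cv2.COLOR_RGB2HSV)
b=(h[...,0]>100)&(h[...,0]<125)&(h[...,1]>120)&(abs(P[...,2]-156)<25)&(abs(P[...,0]-513)<90)&(abs(P[...,1]+160)<140)
Q=P[b]; A=np.c_[Q[:,:2]-[513,-160],np.ones(len(Q))]
print(len(Q),"lid z fit",np.linalg.lstsq(A,Q[:,2],rcond=None)[0])
```

```text
clk 10.75 pos [ 511.7 -161.3  256.6] shift cm [ 0.09  0.06 -0.04] turn [-0.03  0.   -0.09] F [ 0.2 -0.2 -8.3] w 0.169 grip 88.0
1679 lid z fit [-7.17980721e-03  3.89443366e-04  1.58471431e+02]
```

View pics/l.png

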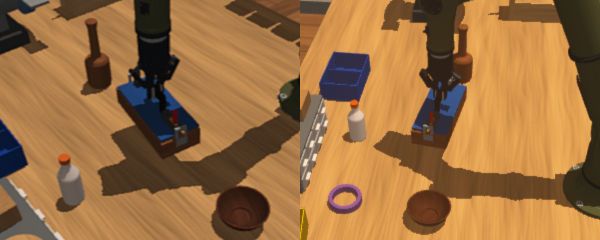

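The case hangs under the lid. In the left crop it is at (160,115) and in the right at (437,118), with its shadow detached and the other things untouched. The lid is level to within 0.5°. I hold it for more than two seconds.

>>> servo_tool(increments=[0, 0, 0, 0, 0, 0, 1, 0, 0, 0, 0, 0, 0, 1, 0, 0, 0, 0, 0, 0, 1, 0, 0, 0, 0, 0, 0, 1, 0, 0, 0, 0, 0, 0, 1])

```text
clock: 11.4
tool_pos: [511.8, -161.4, 256.9]
tool_rot: [-0.0, 0.765, 0.644, 0.0]
contact_force: [-1.3, 0.2, -7.5]
width: 0.172
grip_force: 87.9
```

>>> servo_tool(increments=[0, 0, 0, 0, 0, 0, 1, 0, 0, 0, 0, 0, 0, 1, 0, 0, 0, 0, 0, 0, 1, 0, 0, 0, 0, 0, 0, 1, 0, 0, 0, 0, 0, 0, 1])

```text
clock: 11.9
tool_pos: [511.8, -161.4, 256.9]
tool_rot: [0.0, 0.765, 0.644, -0.0]
contact_force: [-0.1, 0.4, -8.6]
width: 0.171
grip_force: 87.9
```

>>> servo_tool(increments=[0, 0, 0, 0, 0, 0, 1, 0, 0, 0, 0, 0, 0, 1, 0, 0, 0, 0, 0, 0, 1, 0, 0, 0, 0, 0, 0, 1, 0, 0, 0, 0, 0, 0, 1])

```text
clock: 12.4
tool_pos: [511.7, -161.4, 256.9]
tool_rot: [-0.0, 0.765, 0.644, -0.0]
contact_force: [-0.7, -0.5, -7.6]
width: 0.169
grip_force: 87.9
```

>>> servo_tool(increments=[0, 0, 0, 0, 0, 0, 1, 0, 0, 0, 0, 0, 0, 1, 0, 0, 0, 0, 0, 0, 1, 0, 0, 0, 0, 0, 0, 1, 0, 0, 0, 0, 0, 0, 1])

```text
clock: 12.9
tool_pos: [511.8, -161.4, 256.9]
tool_rot: [0.0, 0.765, 0.644, -0.0]
contact_force: [0.0, -0.2, -8.5]
width: 0.171
grip_force: 87.9
```

>>> servo_tool(increments=[0, 0, 0, 0, 0, 0, 1, 0, 0, 0, 0, 0, 0, 1, 0, 0, 0, 0, 0, 0, 1, 0, 0, 0, 0, 0, 0, 1, 0, 0, 0, 0, 0, 0, 1])

```text
clock: 13.4
tool_pos: [511.7, -161.4, 256.9]
tool_rot: [-0.0, 0.765, 0.644, -0.0]
contact_force: [0.3, -1.1, -7.9]
width: 0.172
grip_force: 87.9
```

```bash
python3 -c "
from h import *
plan(512.4,-160.6,257,80.3); print(arm.job_done())"
```

```text
clk 13.40 pos [ 511.7 -161.4  256.9] shift cm [ 0.09  0.05 -0.01] turn [-0.    0.   -0.09] F [ 0.3 -1.1 -7.9] w 0.172 grip 87.9
the job is handed in; nothing more can be done
None
```

The bolt was pushed home against its stop, and the case was lifted about 10 cm by its handle, held level and still for about 3 s, and handed in at 13.4 s while still held up; the case slid about 2.5 mm on the bench as the bolt reached its stop.

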